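Load the paint jar in the mixer and clamp it

TASK

Stand the paint jar with the tapered foot in the tapered cup of the jar mixer, setting it down gently so that it sits upright and fully home. Then swing the mixer's clamp arm round over the jar: it climbs the cam and must drop into the low notch at the end, so that its pad presses on the jar's lid. Leave the wide tub and the water cup where they are, and let go of everything at the end.

Things in the scene. Friction and masses are not known exactly. Their poses are not given: they have to be found in the camera images.
- jar_lid (a point): Centre of the straight round lid (50 mm diameter, 28 mm high, grey plastic) of the loose white plastic paint jar, about 0.3 kg. The jar is 106 mm tall and this point is 92 mm above its underside. Below the lid the body is 68 mm in diameter from 50 to 70 mm above the underside, and below that tapers to a flat foot of 44 mm diameter. The point's z axis is the jar's axis, upward. The jar stands on the table and is best held by its lid.
- jar_foot (a point): Centre of the underside of the same jar.
- cup_floor (a point): Centre of the inner floor of the mixer's black tapered cup, 34 mm above the table. The mixer (grey base plate 240 x 150 x 28 mm, fixed to the table, turned a little left or right) carries this cup and, 115 mm away along the point's x axis, a post. The cup matches the jar's foot: inside, about 23 mm radius at the floor widening to about 35 mm radius at the rim, 78 mm above the table. When home the jar's underside stands on this floor and its lid top is 140 mm above the table.
- post_axis (a point): Point on the vertical axis of the mixer's post, 169 mm above the table: the clamp arm turns about it. The point's x axis points from the cup to the post, level. A round drum 100 mm in diameter with the ramped aluminium cam on it stands below the arm, up to 143 mm above the table; the post's steel pin and cap end 221 mm above the table.
- clamp_push (a point): Point on the centre line of the clamp arm, a dark steel bar 20 mm wide and 22 mm high (this point is at half height), 150 mm from the post's axis, where it is well pushed from the side. The bar ends 30 mm farther out. The point's x axis points out along the bar from the post, z up. With the arm parked the bar's underside is 158 mm above the table; on the cam's crest 176 mm; in the notch on the jar 152 mm.
- clamp_pad (a point): Centre of the underside of the round rubber pad (28 mm diameter) below the bar, 115 mm from the post's axis and 23 mm below the bar's mid-height. It presses the middle of the lid when clamped.
- swing (a joint): Turn of the clamp arm about the post, rad, anticlockwise seen from above. 0 to 0.2 is parked, pointing left at about a right angle to the line from post to cup; the cam ramp runs from about 0.3 to 1.0, the level crest to about 1.45, and then the arm drops into the notch; 1.6 is straight over the cup and 1.64 the end stop. It is stiff enough to stay where it is left; pushing it takes a few newtons at most.
- clamp (a joint): Height of the clamp arm on its post, m: 0 parked, +0.018 on the cam's crest, about -0.006 when it has dropped into the notch and its pad presses on the lid of a jar that is fully home, -0.012 dropped with no jar there. A spring and its weight push it down with about 8 N.
- tub: Bystander: wide straight white tub with a blue lid, 98 mm in diameter, 64 mm tall; origin at the centre of its underside. To be left alone.
- water: Bystander: open clear plastic water cup, 80 mm in diameter at the rim, 100 mm tall, left of the mixer; origin at the centre of its underside. To be left alone.
Not all that is in view belongs to the job. What is shaped like the part that bears jar_lid but orange or turquoise is not meant.

How it is judged (in metres and radians):
On the way, in this order (a step that is already met when the one before it is completed fails the run):
1. the jar stands fully home in the cup, let go, with the arm still parked (distance between jar_foot and cup_floor below 0.005 m and angle between jar_lid's own z axis and vertical below 0.06 rad and contact force between the fingers and jar below 0.2 N and value of joint clamp below 0.006 m and value of joint swing below 0.7 rad), for 0.2 s.
2. the arm rides on the cam's crest (value of joint clamp above 0.013 m and value of joint swing above 0.8 rad), for 0.05 s.
At the end, for the whole second after the job is handed in: Jar upright within 0.06 rad, its underside within 5 mm of the centre of the cup floor; arm in the notch (swing above 1.5 rad, height -9 to -3 mm), pressing the lid with over 1 N; tub and water cup within 30 mm of where they began (distance between jar_foot and cup_floor below 0.005 m and angle between jar_lid's own z axis and vertical below 0.06 rad and value of joint swing above 1.5 rad and value of joint clamp between -0.009 and -0.003 m and contact force between clamp and jar above 1 N and distance of each of tub, water from where it was at the start of the episode below 0.03 m); the robot touches nothing.
It fails at once if the jar is dropped into the cup (falls faster than 0.6 m/s within the cup) (horizontal distance between jar_foot and cup_floor below 0.03 m and height (world z) of jar_foot below 0.075 m and linear speed of jar above 0.6 m/s).
It also fails if it takes over 64 s, if anything falls off the work surface, if the arm or the gripper's body presses on something with over 40 N, if the wrist force passes 120 N, or if a joint passes its speed limit or range.

ROBOT

A 6-joint arm with a two-finger parallel gripper is mounted at the origin on the work surface. World frame = base frame: x ahead of the robot, y to its left, z up, the work surface at z = 0. Lengths are in mm, angles in rad, forces in N, time in s.
With the tool pointing down it reaches from about 375 to 925 mm from the base axis. Payload 5.7 kg.
Tool frame: the origin (TCP) lies midway between the tips of the shut fingers; the grasp point (between the pads) lies grasp_offset behind it (grasp_offset is the distance from the TCP to the grasp point, in mm); z points along the fingers, y is the line along which they close (so a half turn about z gives the same grasp; the last joint's range is limited). The gripper opens to 88 mm and grips with 3 to 60 N. Pads are 20 mm wide; open, the fingers measure 115 mm over their backs; the gripper's body (75 mm by 178 mm) begins 61 mm behind the grasp point.
Start: joints at [-1.378, 0.359, 1.51, -0, 1.272, -0.115], TCP at [181.762, -571.773, 222.623] pointing down, gripper open.
Joint ranges: [-2.97, 2.97], [-1.01, 2.36], [0.21, 2.38], [-0.96, 4.11], [0.2, 2.71], [-2.98, 2.98]. Speed limits (rad/s): [2.39, 2.39, 3.14, 3.14, 3.14, 3.14].

INTERFACE

Orientations are given as [roll, pitch, yaw] about the fixed x, y, z axes, in that order (R = Rz(yaw) Ry(pitch) Rx(roll)).
In Python, from plant import * gives the robot as it stands.
- The arm moves only by the tool step_arm, never from a script. Its argument "series" is a list of rows, each a list of 2 entries, a list of its own where there are three numbers: the shift along the tool's x, y, z in cm, then the turn about the tool's z in degrees. In form: [[[tx, ty, tz], turn], ...]. A call has 1 to 10 rows; each row shifts and turns the commanded pose from where the row before left it, along the tool's axes as they then stand; what a row does not reach is not made up. A row lasts 1/10 s, in which the tool goes at most 50 mm and 8.59 degrees, less where a joint would pass 70% of its speed; a pose out of reach is approached as far as the arm can. A call with a gripper value outside its range is refused whole. "gripper" is the finger opening in cm, from 0 to 8.78, set as the call begins (left out, the last holds). The fingers move at their own pace and stop on an object; the grip force is fixed at half the most. Time passes only in rows, so rows that do not move let the fingers close. It gives the time, the measured TCP pose, the force, the opening and the grip force at its end, in the units of the state.
- get_state(): the state, without advancing time (a new reading comes with each control period).
- camera(name): name is "scene" or "top" or "wrist"; returns the picture (400x640x3 uint8, blue, green, red); there is no depth.
- camera_info(name): a dict with "intrinsics" (3x3 intrinsics, pixels), "k1" (the pictures are not rectified: a ray, as slopes to the right and down, at radius r is drawn at 1 + k1 r^2 times it, then the intrinsics apply), "R" (3x3) and "t" (3): a world point X has camera coordinates R X + t; the wrist camera has in their place "T_tool_cam" (4x4, takes a point from camera to tool coordinates, whose origin is the TCP and whose axes are the flange's). Camera axes: x right, y down, z forward; pixel columns grow to the right and rows downward; lengths in mm; the calibration is good to about 2 mm. A picture is of the moment at which its call begins: read the wrist's pose just before it. camera_info takes no time and is no camera call.
- close_job(): hands the job in; it is judged then, once.
The state is a dict: "time": time; "joints": joint angles; "qd": joint speeds; "tau": joint torques, N m; "position": TCP position; "tool_rot": TCP orientation; "ft_force": force on the tool from outside, world axes, zero at the start; "moment": the same for the moment, N m; "gripper_width": finger opening in mm; "finger_force": force on a finger pad.
Only numpy, scipy, OpenCV 4.12 (cv2) and the standard library are available. Lean on these libraries where they do the work, as an engineer would, in place of code of your own. Each camera call takes 0.05 s, during which the arm holds its last target. There are 200 camera calls.

## Working session

There is one attempt and no reset: what is moved stays moved. The work goes in short steps, Python scripts to look and compute and a tool call to move; the robot and the scene stay as the last step left them, time stands still between calls to the robot, and variables do not carry over. Pictures are saved under pics/ and viewed, at most 10 in all, crops included, and the job is handed in when it is done.

Besides the shell and the picture viewer there is one more tool, called after "Call:" as a command line: name --argument value ..., lists and objects as JSON in quotes. step_arm: Moves the arm, as the interface text tells. Its arguments: {"type":"object","properties":{"series":{"type":"array"},"gripper":{"type":"number"}},"required":["series"]}

```bash
mkdir -p pics; ls; python3 - <<'E'
from plant import *
import cv2,numpy as np
s=get_state();print({k:s[k] for k in('time','position','tool_rot','gripper_width')})
for n in("scene","top"):
    cv2.imwrite(f"pics/{n}0.png",camera(n));print(n,camera_info(n))
print(camera_info("wrist"))
try: print(grasp_offset)
except Exception as e: print(e)
E
```

```text
pics
{'time': 0.0, 'position': array([ 181.61800867, -571.12564732,  221.81876612]), 'tool_rot': array([-3.13978924e+00, -1.96022733e-04,  3.07802792e-01]), 'gripper_width': 87.8630459373177}
scene {'intrinsics': array([[472.78038686,   0.        , 324.38453133],
       [  0.        , 472.78038686, 201.30866821],
       [  0.        ,   0.        ,   1.        ]]), 'k1': -0.039480950867716996, 'R': array([[-0.84106729,  0.54082681, -0.0105915 ],
       [ 0.46895149,  0.71925155, -0.51260288],
       [-0.26961142, -0.43610041, -0.85856049]]), 't': array([ 375.90047036, -160.78239852, 1633.0911168 ])}
top {'intrinsics': array([[485.49168992,   0.        , 321.55493437],
       [  0.        , 485.49168992, 205.17389879],
       [  0.        ,   0.        ,   1.        ]]), 'k1': -0.12483699461915039, 'R': array([[ 0.00616639, -0.99997078,  0.00451893],
       [-0.99645901, -0.00652356, -0.08382656],
       [ 0.08385359, -0.00398602, -0.99647011]]), 't': array([   8.91788596,  461.41355751, 1481.67578053])}
{'intrinsics': array([[303.94780676,   0.        , 319.52385922],
       [  0.        , 303.94780676, 198.71636011],
       [  0.        ,   0.        ,   1.        ]]), 'k1': -0.011900754066525344, 'T_tool_cam': array([[ 1.92161899e-04, -9.61075236e-01, -2.76286723e-01,
         7.57326652e+01],
       [ 9.99999243e-01, -1.51113391e-04,  1.22117012e-03,
         9.54665527e-01],
       [-1.21538699e-03, -2.76286749e-01,  9.61074480e-01,
        -1.60607282e+02],
       [ 0.00000000e+00,  0.00000000e+00,  0.00000000e+00,
         1.00000000e+00]])}
18.700000000000003
```

View pics/top0.png

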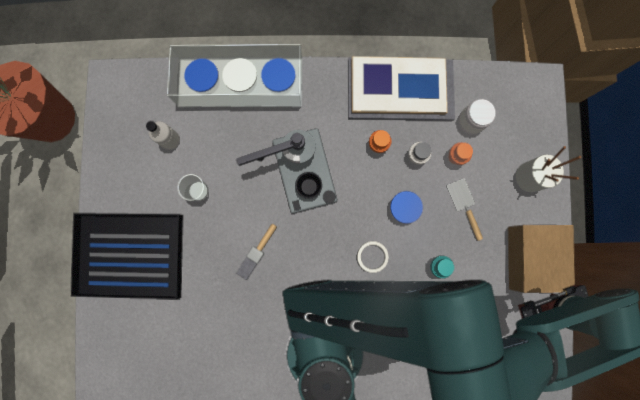

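View pics/scene0.png

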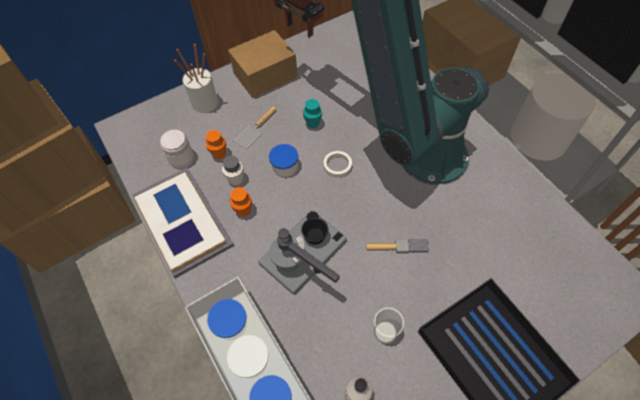

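Possible matches in the top view:
- White jar with a grey lid (420,152). This fits the description.
- Orange jars (380,141) and (461,153), and a turquoise one (443,267). These are excluded by colour.
- Larger white pot (480,113). Its straight sides rule it out.
- Tub (406,207) with a blue lid, which is a bystander.

I'm choosing (420,152) and will check it in a close crop.

```bash
cat > h.py <<'E'
from plant import *
import cv2,numpy as np
from scipy.spatial.transform import Rotation as Ro
def cam(n,s=None):
    c=camera_info(n)
    if n=="wrist":
        T=np.eye(4);T[:3,:3]=Ro.from_euler('xyz',s['tool_rot']).as_matrix();T[:3,3]=s['position']
        M=np.linalg.inv(T@c['T_tool_cam']);return c['intrinsics'],c['k1'],M[:3,:3],M[:3,3]
    return c['intrinsics'],c['k1'],c['R'],c['t']
def back(C,uv,z):
    K,k,R,t=C
    p=cv2.undistortPoints(np.array([[uv]],float),K,np.array([k,0,0,0.]))[0,0]
    d=R.T@np.array([*p,1]);o=-R.T@t
    return o+d*(z-o[2])/d[2]
def proj(C,X):
    K,k,R,t=C
    return cv2.projectPoints(np.array(X,float).reshape(-1,3),cv2.Rodrigues(R)[0],t,K,np.array([k,0,0,0.]))[0][:,0]
E
python3 - <<'E'
import cv2,numpy as np
t=cv2.imread("pics/top0.png")[100:220,225:485];s=cv2.imread("pics/scene0.png")[140:300,190:350]
a=cv2.resize(t,None,fx=3,fy=3,interpolation=cv2.INTER_CUBIC)[:, :]
cv2.imwrite("pics/crop.png",a)
from h import *
C=cam("top");D=cam("scene")
print("lidtop",back(C,(421,147),106),back(D,(232,161),106))
print("cuprim",back(C,(309,186),78),back(D,(315,230),78))
print("post",back(C,(297,139),221),back(D,(285,235),221))
print("tub",back(C,(406,207),64))
E
```

```text
lidtop [ 629.16544561 -281.7334922   106.        ] [ 614.57552881 -279.5421228   106.        ]
cuprim [513.52420506  49.86377518  78.        ] [517.51967181  59.89180191  78.        ]
post [624.07883743  80.37573275 221.        ] [627.06356083  94.43230772 221.        ]
tub [ 453.7356238  -242.38238814   64.        ]
```

View pics/crop.png

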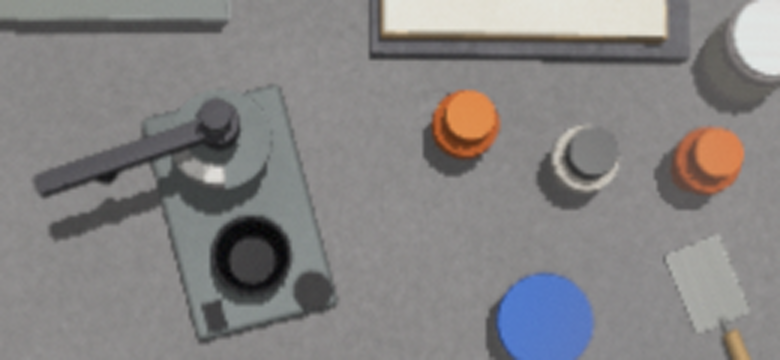

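The crop shows a white body with a grey lid at about (422,150) in top pixels, with the orange jars on either side of it. The cup rim is at (309,186), the post cap at (298,140), and the bar points left. Moving over the jar.

Call:
step_arm --series '[[[4.7,-1.3,0],0],[[4.7,-1.3,0],0],[[4.7,-1.3,0],0],[[4.7,-1.3,0],0],[[4.7,-1.3,0],0],[[4.7,-1.3,0],0],[[4.7,-1.3,0],0],[[4.7,-1.3,0],0],[[4.7,-1.3,0],0],[[4.7,-1.3,0],0]]' --gripper 8.78

```text
time: 1.1
position: [591.6, -303.9, 222.2]
tool_rot: [-3.141, 0.001, 0.308]
ft_force: [0.6, -0.9, 0.4]
gripper_width: 87.8
finger_force: 0.0
```

Call:
step_arm --series '[[[0,0,0],0],[[0,0,0],0],[[0,0,0],0]]'

```text
time: 1.4
position: [589.1, -305.9, 222.2]
tool_rot: [-3.141, 0.001, 0.307]
ft_force: [0.2, -0.0, -0.4]
gripper_width: 87.9
finger_force: 0.0
```

```bash
python3 - <<'E'
from h import *
s=get_state();im=camera("wrist");np.savez("w1.npz",p=s['position'],r=s['tool_rot']);cv2.imwrite("pics/w1.png",im)
cv2.imwrite("pics/top1.png",camera("top"))
print(s['time'],s['position'],s['tool_rot'])
E
```

```text
1.4 [ 589.14004081 -305.90854644  222.15319901] [-3.14083421e+00  1.34804413e-03  3.07381500e-01]
```

View pics/w1.png

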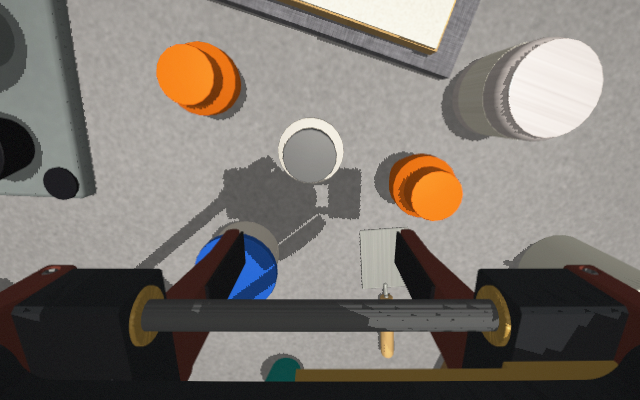

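The lid is at (309,155) with a white shoulder behind it, and the orange jars are clear of the fingers.

```bash
python3 - <<'E'
from h import *
w=np.load("w1.npz");s=dict(position=w['p'],tool_rot=w['r']);W=cam("wrist",s)
im=cv2.imread("pics/w1.png")[115:190,275:345]
g=cv2.cvtColor(im,cv2.COLOR_BGR2GRAY);m=((g>95)&(g<150)).astype(np.uint8)
m=cv2.morphologyEx(m,cv2.MORPH_OPEN,np.ones((5,5)))
n,l,st,ce=cv2.connectedComponentsWithStats(m);print(st,ce+[275,115])
def dl(P,p,r):
    R=Ro.from_euler('xyz',r).as_matrix();return R.T@(P-p)
for uv in((309.3,155),):
    P=back(W,uv,106);print(P,dl(P,w['p'],w['r']))
C=cam("top");D=cam("scene")
print(back(C,(422.3,150.3),106))
def ang(a,b):d=b-a;return np.hypot(*d[:2]),np.arctan2(d[1],d[0])
c=back(C,(309,185.7),78);p=back(C,(297.7,139.7),221);print(c,p,ang(c,p))
# cup rim edge check and floor
print(back(C,(310,186.5),34))
E
```

```text
[[   0    0   70   75 3578]
 [   8   21   53   48 1672]] [[310.92314142 147.45556177]
 [306.45454545 161.72488038]]
[ 622.35583012 -286.8726582   106.        ] [ 37.57505371  -8.0057006  116.10875694]
[ 619.26240265 -285.46214574  106.        ]
[514.42500936  49.87151339  78.        ] [622.1529061   78.45300327 221.        ] (np.float64(111.45492944802109), np.float64(0.25933711520191627))
[517.44831457  47.75918805  34.        ]
```

Call:
step_arm --series '[[[1.9,-0.4,1],0],[[1.8,-0.4,3],0],[[0,0,3],0],[[0,0,3],0],[[0,0,2.5],0],[[0,0,1.5],0],[[0,0,0.8],0],[[0,0,0],0],[[0,0,0],0]]'

```text
time: 2.4
position: [623.9, -287.2, 75.7]
tool_rot: [3.14, -0.001, 0.308]
ft_force: [0.2, -0.1, 1.2]
gripper_width: 87.9
finger_force: 0.0
```

Call:
step_arm --series '[[[0,0,0],0],[[0,0,0],0],[[0,0,0],0],[[0,0,0],0],[[0,0,0],0],[[0,0,0],0],[[0,0,0],0],[[0,0,0],0]]' --gripper 3

```text
time: 3.2
position: [623.1, -285.7, 75.6]
tool_rot: [-3.14, -0.0, 0.308]
ft_force: [-1.5, 3.5, 7.8]
gripper_width: 49.8
finger_force: 39.9
```

Call:
step_arm --series '[[[0,0,-1],0],[[0,0,-2.5],0],[[0,0,-3.5],0],[[0,0,-3.5],0],[[0,0,-3],0],[[0,0,-1.5],0],[[0,0,0],0]]'

```text
time: 3.9
position: [624.4, -287.5, 227.2]
tool_rot: [3.138, -0.003, 0.308]
ft_force: [0.1, -0.1, -2.5]
gripper_width: 49.3
finger_force: 37.4
```

Call:
step_arm --series '[[[-0.3,-1.5,0],0],[[-0.5,-2.5,0],0],[[-0.5,-3,0],0],[[-0.6,-3.5,0],0],[[-0.6,-3.5,0],0],[[-0.6,-3.5,0],0],[[-0.5,-3,0],0],[[-0.4,-1.7,0],0],[[0,-0.7,0],0],[[0,0,0],0]]'

```text
time: 4.9
position: [515.6, -80.3, 224.1]
tool_rot: [-3.141, 0.001, 0.309]
ft_force: [0.7, -0.6, -1.9]
gripper_width: 49.6
finger_force: 37.4
```

Call:
step_arm --series '[[[0,0,0],0],[[0,0,0],0],[[0,0,0],0]]'

```text
time: 5.2
position: [516.2, -81.5, 224.6]
tool_rot: [3.141, -0.0, 0.307]
ft_force: [-0.1, 0.4, -2.6]
gripper_width: 49.5
finger_force: 37.4
```

```bash
python3 - <<'E'
from h import *
s=get_state();im=camera("wrist");np.savez("w2.npz",p=s['position'],r=s['tool_rot']);cv2.imwrite("pics/w2.png",im)
print(s['time'],s['position'],s['tool_rot'],s['gripper_width'],s['ft_force'])
E
```

```text
5.2 [516.20996363 -81.45691852 224.59022574] [ 3.14137300e+00 -1.72624556e-04  3.06831612e-01] 49.45851417695644 [-0.14477271  0.39703439 -2.64651009]
```

View pics/w2.png

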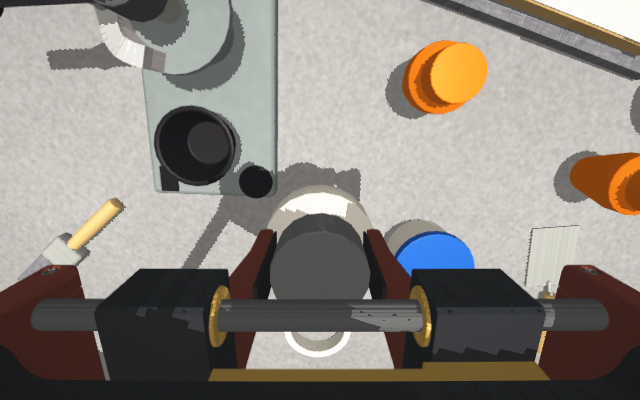

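The cup rim is centred at about (196,145), the floor at about (209,143), and the plate's right edge runs along column 277. The jar is held upright.

```bash
python3 - <<'E'
from h import *
w=np.load("w2.npz");s=dict(position=w['p'],tool_rot=w['r']);W=cam("wrist",s)
g=cv2.cvtColor(cv2.imread("pics/w2.png"),cv2.COLOR_BGR2GRAY)
m=np.zeros_like(g);m[95:187,150:242]=(g[95:187,150:242]<75);m[160:,150:181]=0
m=cv2.morphologyEx(m,cv2.MORPH_OPEN,np.ones((7,7)))
c=max(cv2.findContours(m,0,2)[0],key=cv2.contourArea);e=cv2.fitEllipse(cv2.convexHull(c));print(e)
print("rim",back(W,e[0],78),"floor",back(W,(209.5,143.5),34))
a=back(W,(277,20),28);b=back(W,(276.5,190),28);print("edge",a,b,np.arctan2(*(a-b)[1::-1]))
R=Ro.from_euler('xyz',w['r']).as_matrix()
for yaw in(.26,.29): 
    print(proj(W,[[516+38*np.cos(t),51+38*np.sin(t),78] for t in yaw+np.arange(4)*np.pi/2]).round(1).tolist())
P=(back(W,e[0],78));print(R.T@(P-w['p']))
# plate edges rows
for r in (60,100,130,190): print(r,g[r,262:292].tolist())
E
```

```text
((193.87939453125, 145.45114135742188), (72.02899169921875, 84.7950439453125), 140.13168334960938)
rim [519.60808283  50.37410223  78.        ] floor [517.29091204  49.43854548  34.        ]
edge [663.59458421  10.58872611  28.        ] [485.72365119 -37.89717577  28.        ] 0.26612461168294765
[[190.0, 109.4], [154.8, 147.0], [195.0, 185.4], [230.4, 150.4]]
[[188.8, 109.4], [154.9, 148.1], [196.1, 185.5], [230.3, 149.3]]
[  43.0323138  -124.67972777  146.57027318]
60 [186, 187, 187, 189, 189, 190, 191, 189, 181, 172, 163, 157, 132, 103, 83, 109, 200, 210, 206, 201, 199, 200, 197, 200, 198, 195, 198, 197, 198, 202]
100 [188, 189, 187, 187, 187, 186, 187, 187, 181, 174, 166, 160, 122, 103, 90, 111, 203, 207, 205, 207, 209, 208, 206, 207, 207, 208, 207, 208, 210, 211]
130 [186, 188, 188, 188, 190, 189, 190, 190, 184, 175, 168, 163, 137, 105, 90, 108, 201, 211, 216, 218, 217, 214, 213, 211, 212, 214, 211, 210, 210, 212]
190 [26, 27, 23, 24, 23, 27, 26, 26, 74, 98, 95, 94, 87, 79, 85, 109, 112, 113, 111, 113, 114, 116, 116, 116, 115, 113, 112, 113, 113, 117]
```

Call:
step_arm --series '[[[0.5,-1.5,0],0],[[0.9,-2.6,0],0],[[1,-3,0],0],[[0.9,-2.6,0],0],[[0.6,-1.8,0],0],[[0.3,-0.96,0],0],[[0,0,0],0],[[0,0,0],0],[[0,0,0],0]]'

```text
time: 6.15
position: [518.0, 50.2, 224.7]
tool_rot: [3.141, 0.0, 0.307]
ft_force: [-0.1, -0.4, -3.0]
gripper_width: 49.9
finger_force: 37.4
```

Call:
step_arm --series '[[[0,0,1],0],[[0,0,2],0],[[0,0,2],0],[[0,0,1.2],0],[[0,0,0.7],0],[[0,0,0.3],0],[[0,0,0],0],[[0,0,0],0],[[0,0,0],0]]'

```text
time: 7.05
position: [518.5, 50.9, 153.4]
tool_rot: [3.141, -0.001, 0.308]
ft_force: [0.4, -0.4, -1.8]
gripper_width: 49.5
finger_force: 37.4
```

Call:
step_arm --series '[[[0,0,0.6],0],[[0,0,0.6],0],[[0,0,0.6],0],[[0,0,0.6],0],[[0,0,0.4],0],[[0,0,0.2],0],[[0,0,0],0],[[0,0,0],0]]'

```text
time: 7.85
position: [518.0, 51.0, 122.7]
tool_rot: [-3.142, -0.0, 0.308]
ft_force: [0.7, 0.6, -2.3]
gripper_width: 49.5
finger_force: 37.4
```

Call:
step_arm --series '[[[0,0,0.2],0],[[0,0,0.2],0],[[0,0,0.2],0],[[0,0,0.1],0],[[0,0,0],0],[[0,0,0],0]]'

```text
time: 8.45
position: [517.9, 50.9, 115.7]
tool_rot: [-3.141, 0.0, 0.308]
ft_force: [-0.0, 0.0, -1.9]
gripper_width: 50.0
finger_force: 37.4
```

No contact yet, with about 6 mm to go.

Call:
step_arm --series '[[[0,0,0.1],0],[[0,0,0.1],0],[[0,0,0.1],0],[[0,0,0],0],[[0,0,0],0]]'

```text
time: 8.95
position: [518.0, 51.0, 112.7]
tool_rot: [-3.141, -0.0, 0.308]
ft_force: [0.2, 1.7, -2.0]
gripper_width: 49.5
finger_force: 37.4
```

Call:
step_arm --series '[[[0,0,0.1],0],[[0,0,0.1],0],[[0,0,0.1],0],[[0,0,0],0],[[0,0,0],0]]'

```text
time: 9.45
position: [518.5, 51.1, 109.8]
tool_rot: [-3.142, -0.001, 0.308]
ft_force: [1.8, 1.8, -1.4]
gripper_width: 49.5
finger_force: 37.4
```

Call:
step_arm --series '[[[0.05,-0.05,0.1],0],[[0,0,0],0],[[0,0,0],0]]'

```text
time: 9.75
position: [518.7, 51.3, 109.6]
tool_rot: [3.141, -0.001, 0.308]
ft_force: [-0.2, 1.1, 6.5]
gripper_width: 49.6
finger_force: 37.8
```

Call:
step_arm --series '[[[0,0,0],0],[[0,0,0],0],[[0,0,0],0],[[0,0,0],0],[[0,0,0],0],[[0,0,0],0]]' --gripper 8.78

```text
time: 10.35
position: [518.1, 51.6, 108.6]
tool_rot: [-3.141, 0.0, 0.308]
ft_force: [0.2, -0.2, -0.2]
gripper_width: 87.6
finger_force: 0.0
```

Call:
step_arm --series '[[[0,0,-0.5],0],[[0,0,-1.5],0],[[0,0,-2.5],0],[[0,0,-3.5],0],[[0,0,-3.5],0],[[0,0,-2.5],0],[[0,0,-1],0],[[0,0,0],0]]' --gripper 8.78

```text
time: 11.15
position: [519.1, 51.5, 260.0]
tool_rot: [3.141, -0.003, 0.308]
ft_force: [-0.5, 0.3, -0.1]
gripper_width: 87.7
finger_force: 0.0
```

Call:
step_arm --series '[[[0,-4,0],0],[[0,-4,0],0],[[0,-2,0],0],[[0,0,0],0],[[0,0,0],0]]' --gripper 0

```text
time: 11.65
position: [487.2, 146.6, 257.3]
tool_rot: [3.141, 0.002, 0.309]
ft_force: [0.5, -0.1, -0.1]
gripper_width: 51.4
finger_force: 0.0
```

```bash
python3 - <<'E'
from h import *
s=get_state();im=camera("wrist");np.savez("w3.npz",p=s['position'],r=s['tool_rot']);cv2.imwrite("pics/w3.png",im);sc=camera("scene");cv2.imwrite("pics/scene3.png",sc)
cv2.imwrite("pics/s3c.png",np.vstack([cv2.resize(im,(560,350)),cv2.resize(sc[195:275,230:358],(400,250),interpolation=cv2.INTER_CUBIC).__class__(0) if 0 else cv2.copyMakeBorder(cv2.resize(sc[195:275,230:358],(400,250),interpolation=cv2.INTER_CUBIC),0,0,0,160,0)]))
print(s['time'],s['position'],s['tool_rot'],s['gripper_width'],s['ft_force'])
E
```

```text
11.65 [487.15873067 146.63308785 257.28302797] [3.14147848e+00 2.47740022e-03 3.09094229e-01] 51.37811421855789 [ 0.50344566 -0.13450284 -0.14556973]
```

View pics/s3c.png

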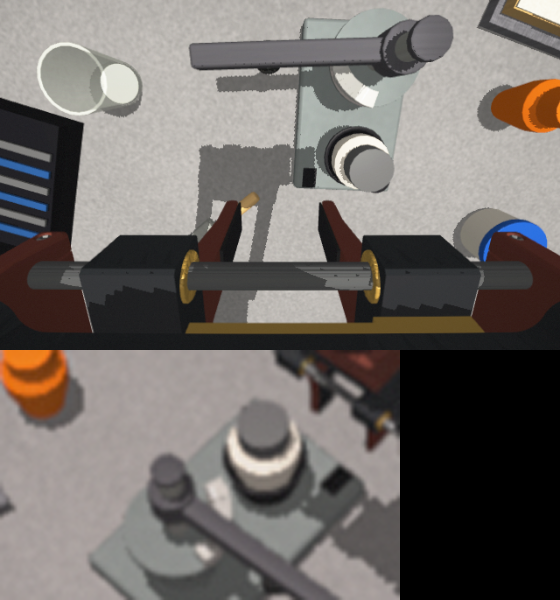

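The jar stands upright in the cup with its lid at about (422,195) in wrist pixels. The bar's end is at about (218,60) and the post cap at about (494,43).

```bash
python3 - <<'E'
from h import *
w=np.load("w3.npz");s=dict(position=w['p'],tool_rot=w['r']);W=cam("wrist",s);k=640/560
print("lid",back(W,(369*k,171*k),140))
post=back(W,(432*k,37*k),221);end=back(W,(191*k,54*k),180);print(post,end,np.hypot(*(end-post)[:2]))
d=end-post;th=np.arctan2(d[1],d[0]);print("theta",th,"swing",th-(.266+np.pi)+1.6)
post=np.array([518.2,50])+115*np.array([.965,.263]);print("post model",post)
# waypoints: finger centre on far side of bar, offset o behind bar mid, r=150
S=np.array([487.16,146.6]);yaw=.309
for sw in (0.1,0.3,.6,.9,1.2,1.5,1.6):
    t=.266+np.pi-1.6+sw;u=np.array([np.cos(t),np.sin(t)]);n=np.array([-u[1],u[0]])
    print(sw,(post+150*u).round(),"tcp off 20:",(post+150*u-20*n).round(),"off 50",(post+150*u-50*n).round())
E
```

```text
lid [515.94023771  52.52207359 140.        ]
[628.54477232  82.58067687 221.        ] [570.2763809  248.62473358 180.        ] 175.97111754041566
theta 1.9082916417140783 swing 0.10069898812428524
post model [629.175  80.245]
0.1 [580. 222.] tcp off 20: [598. 228.] off 50 [627. 238.]
0.3 [552. 209.] tcp off 20: [570. 219.] off 50 [595. 235.]
0.6 [518. 181.] tcp off 20: [531. 196.] off 50 [551. 218.]
0.9 [493. 143.] tcp off 20: [501. 161.] off 50 [514. 189.]
1.2 [481. 100.] tcp off 20: [483. 120.] off 50 [487. 150.]
1.5 [481.  55.] tcp off 20: [478.  75.] off 50 [473. 105.]
1.6 [484.  41.] tcp off 20: [479.  60.] off 50 [471.  89.]
```

Call:
step_arm --series '[[[2,-0.5,0],0],[[4,-1.1,0],0],[[4,-1.1,0],0],[[3.5,-1,0],0],[[1.8,-0.5,0],0],[[0.8,-0.25,0],-1.5],[[0,0,0],0]]' --gripper 0

```text
time: 12.45
position: [628.5, 237.3, 257.8]
tool_rot: [3.142, 0.001, 0.334]
ft_force: [-0.6, -0.0, -0.1]
gripper_width: 0.5
finger_force: 0.0
```

Call:
step_arm --series '[[[0,0,2],0],[[0,0,3],0],[[0,0,3],0],[[0,0,1.5],0],[[0,0,0.7],0],[[0,0,0],0],[[0,0,0],0]]'

```text
time: 13.15
position: [628.7, 238.1, 158.1]
tool_rot: [3.142, -0.002, 0.334]
ft_force: [0.2, -0.7, 0.2]
gripper_width: 0.4
finger_force: 0.0
```

Call:
step_arm --series '[[[-1.5,0,0.2],0],[[-1.4,0,0],0],[[-1.31,-0.12,0],-5],[[-1.31,-0.12,0],-5],[[-1.31,-0.12,0],-5],[[-1.31,-0.12,0],-5],[[-1.31,-0.12,0],-5],[[0,0,0],0]]'

```text
time: 13.95
position: [545.0, 204.5, 158.8]
tool_rot: [3.138, -0.012, 0.772]
ft_force: [3.6, 4.8, 3.8]
gripper_width: 0.3
finger_force: 2.7
```

Call:
step_arm --series '[[[-1.31,-0.12,0],-5],[[-1.31,-0.12,0],-5],[[-1.31,-0.12,0],-5],[[-1.31,-0.12,0],-5],[[-1.31,-0.12,0],-5],[[-1.31,-0.12,0],-5],[[0,0,0],0]]'

```text
time: 14.65
position: [494.5, 141.9, 157.7]
tool_rot: [3.136, -0.004, 1.296]
ft_force: [-0.1, -0.4, 0.3]
gripper_width: 0.5
finger_force: 0.0
```

```bash
python3 - <<'E'
from h import *
s=get_state();p=s['position'][:2];y=s['tool_rot'][2];t=y+np.pi/2;u=np.array([np.cos(t),np.sin(t)]);n=np.array([-u[1],u[0]])
d=p-[628.8,81.5];print(s['position'],"swing from yaw",t-(.266+np.pi)+1.6,"radial",d@u,"off",-d@n,"turn left deg",np.degrees(.266+np.pi+.03-t))
E
```

```text
[494.52673839 141.92593902 157.69997095] swing from yaw 1.0592842520023291 radial 145.63027656088187 off 21.73534997777255 turn left deg 32.699603661918395
```

Call:
step_arm --series '[[[-1.31,-0.14,0],-5],[[-1.31,-0.14,0],-5],[[-1.31,-0.14,0],-5],[[-1.31,-0.14,0],-5],[[-1.31,-0.14,0],-5],[[0,0,0],0],[[0,0,0],0]]'

```text
time: 15.35
position: [479.0, 77.1, 155.3]
tool_rot: [3.141, 0.0, 1.726]
ft_force: [-0.6, 0.1, -0.0]
gripper_width: 0.3
finger_force: 0.0
```

Call:
step_arm --series '[[[-0.5,-0.05,0],-2],[[-0.4,0,0],-2],[[0,0,0],0],[[0,0,0],0]]'

```text
time: 15.75
position: [479.6, 69.1, 154.9]
tool_rot: [3.141, -0.001, 1.798]
ft_force: [-1.8, 4.0, 3.4]
gripper_width: 0.6
finger_force: 2.0
```

```bash
python3 - <<'E'
from h import *
s=get_state();p=s['position'][:2];y=s['tool_rot'][2];t=y+np.pi/2;u=np.array([np.cos(t),np.sin(t)]);n=np.array([-u[1],u[0]])
d=p-[628.8,81.5];print(s['position'],"swing from yaw",t-(.266+np.pi)+1.6,"radial",d@u,"off",-d@n,np.arctan2(d[1],d[0])%6.2832-(.266+np.pi)+1.6)
E
```

```text
[479.57007257  69.09524746 154.91046149] swing from yaw 1.5612417043445639 radial 148.18813188204044 off 21.53431436539754 1.416949123217933
```

Call:
step_arm --series '[[[-0.3,0,0],-1],[[-0.3,0,0],-1],[[-0.2,0,0],0],[[0,0,0],0],[[0,0,0],0]]'

```text
time: 16.25
position: [480.9, 61.1, 154.7]
tool_rot: [-3.141, -0.001, 1.834]
ft_force: [-3.3, 4.6, 3.6]
gripper_width: 0.8
finger_force: 2.5
```

Swing is about 1.6. Backing off, rising and checking.

Call:
step_arm --series '[[[2,0,0],0],[[4,0,0],0],[[4,0,-2],0],[[3,0,-4],0],[[0,0,-4],0],[[0,0,0],0],[[0,0,0],0]]'

```text
time: 16.95
position: [448.7, 186.0, 255.5]
tool_rot: [3.138, 0.001, 1.835]
ft_force: [-1.4, -0.7, -0.5]
gripper_width: 0.4
finger_force: 0.0
```

```bash
python3 - <<'E'
from h import *
s=get_state();im=camera("wrist");np.savez("w4.npz",p=s['position'],r=s['tool_rot']);sc=camera("scene");tp=camera("top")
cv2.imwrite("pics/w4.png",im);cv2.imwrite("pics/s4.png",np.hstack([cv2.resize(tp[110:230,240:360],(400,400),interpolation=2),cv2.resize(sc[190:310,240:360],(400,400),interpolation=2)]))
print(s['position'],s['time'],s['ft_force'])
# predicted bar-end top centre for swings, heights, in scene px -> crop px
D=cam("scene");T=cam("top")
for sw in(1.5,1.6,1.64):
  t=.266+np.pi-1.6+sw
  for z in(174,180,198):
    X=[628.8+180*np.cos(t),81.5+180*np.sin(t),z]
    print(sw,z,((proj(T,X)[0]-[240,110])*10/3).round(),((proj(D,X)[0]-[240,190])*10/3+[400,0]).round())
E
```

```text
[448.65633677 186.02096621 255.49420302] 16.95 [-1.3562551  -0.71472328 -0.52257409]
1.5 174 [225. 313.] [708.  36.]
1.5 180 [224. 313.] [708.  33.]
1.5 198 [224. 311.] [708.  22.]
1.6 174 [246. 309.] [693.  24.]
1.6 180 [246. 308.] [693.  20.]
1.6 198 [245. 306.] [693.   9.]
1.64 174 [254. 307.] [686.  19.]
1.64 180 [254. 306.] [686.  15.]
1.64 198 [254. 304.] [686.   4.]
```

View pics/s4.png

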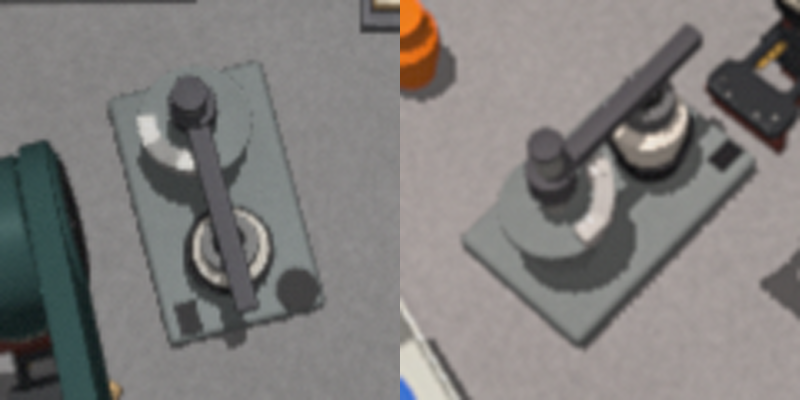

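View pics/w4.png

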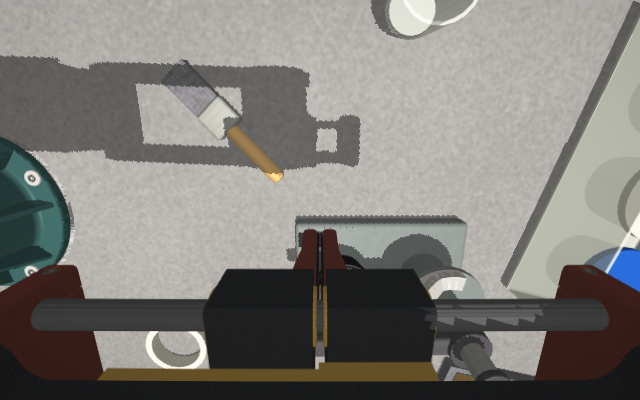

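The bar's end is at (246,305) in the top crop and (692,30) in the scene crop. Both match swing 1.6 at the notch height, with the pad on the lid and the robot clear. Handing in.

```bash
python3 -c "
from plant import *
print(close_job())"
```

```text
the job is handed in; nothing more can be done
None
```

I handed the job in at about 17 s: the jar is standing home in the cup, the clamp arm is in the notch at a swing of about 1.6 rad with its pad on the lid, and the robot is clear of everything; the verdict itself was not shown.

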